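Lid the four steel sample jars

ROBOT

A 7-joint arm with a two-finger parallel gripper is mounted at the origin on the work surface. World frame = base frame: x ahead of the robot, y to its left, z up, the work surface at z = 0. Lengths are in m, angles in rad, forces in N, time in s.
With the tool pointing down it reaches from about 0.4 to 0.875 m from the base axis. Payload 19.3 kg.
Tool frame: the origin (TCP) lies at the very end of the fingers, on their centre line; the grasp point (between the pads) lies bot.grasp_offset behind it (bot.grasp_offset is the distance from the TCP to the grasp point, in m); z points along the fingers, y is the direction in which the jaws open and shut (so a half turn about z gives the same grasp; the last joint's range is limited). The gripper opens to 85 mm and grips with 20 to 120 N. Pads are 22 mm wide; open, the fingers measure 114 mm over their backs; the gripper's body (76 mm by 85 mm) begins 54 mm behind the grasp point. The pads swing forward as they close: fully open they stand 13 mm farther back than shut.
Start: joints at [1.093, 0.521, -0.036, 1.599, 0.021, 1.021, -0.113], TCP at [0.248, -0.574, 0.21] pointing down, gripper open.
Joint ranges: [-2.91, 2.91], [-0.3, 2.13], [-1.5, 1.42], [0.17, 2.43], [-1.26, 4.41], [0.16, 1.93], [-2.52, 2.52]. Speed limits (rad/s): [1.89, 1.89, 2.39, 2.39, 3.01, 3.01, 3.01].

INTERFACE

Orientations are given as [roll, pitch, yaw] about the fixed x, y, z axes, in that order (R = Rz(yaw) Ry(pitch) Rx(roll)).
In Python, from workcell import bot gives the robot as it stands. The module is installed in compiled form; this text tells all that it offers.
- The arm moves only by the shell command python3 -m handwheel 'ROWS' [OPENING] [FORCE]. ROWS is JSON, a list of rows, each a list of 6 numbers: the shift along the tool's x, y, z as a fraction of full scale, then the turn, a rotation vector about the tool's x, y, z as a fraction of full scale. In form: [[x, y, z, rx, ry, rz], ...]. A call has 1 to 8 rows; each row shifts and turns the commanded pose from where the row before left it, along the tool's axes as they then stand; what a row does not reach is not made up. Full scale, the value 1, is 0.025 m for a shift and 360 degrees for a turn. A row lasts 1/8 s, in which the tool goes at most 62.5 mm and 10.7 degrees, less where a joint would pass 70% of its speed; a pose out of reach is approached as far as the arm can. A call with a number of a shift or a turn outside -1 to 1 is refused whole. A call with a gripper value outside its range is refused whole. OPENING is the closure, from -1 (fully open) to 1 (shut), set as the call begins (- or left out, the last holds). The fingers move at their own pace and stop on an object; FORCE is the grip in N (left out, the last holds). Time passes only in rows, so rows that do not move let the fingers close. It gives the time, the measured TCP pose, the force and the opening at its end, in the units of the state.
- bot.observe(): the state, without advancing time (a new reading comes with each control period).
- bot.grab_frame(name): name is "side" or "top" or "wrist"; returns a dict with "pixels" (420x560x3 uint8, blue, green, red), "vertical_fov" (degrees; the focal length in pixels is half the picture's height over the tangent of half this angle, whatever the lens; pixels are square), "cx", "cy" (the principal point, pixels), "R" (3x3) and "t" (3): a world point X has camera coordinates R X + t. Camera axes: x right, y down, z forward; pixel columns grow to the right and rows downward; lengths in m; the calibration is good to about 2 mm. The wrist camera is an equidistant fisheye: a pixel r from the principal point sees the ray r / f radians off the axis. A picture is of the moment at which its call begins. There is no depth.
- bot.job_done(): hands the job in, once; it reports no verdict.
Trained networks look in a picture, given as the dict that the camera call returned (one of the last four; its "shot" number tells which), for a name from the list of things; names that differ only in an ending like _2 or _b are one class to them, and where a whole thing is asked for, a point or a joint stands for the part that bears it (a point fixed in the world has none). Each returns a list of dicts, best first, with "score" (0 to 1); they miss things now and then, are a little off and sometimes report something else, mostly with a low value. They report only what shows in the picture. A call takes as long as a camera call.
- bot.trace(picture, thing): "region" (420x560 bool, what is visible of it) and "point" ([column, row] in pixels, amid what is visible of it).
The state is a dict: "clock": time; "qpos": joint angles; "qd": joint speeds; "joint_efforts": joint torques, N m; "position": TCP position; "tool_rot": TCP orientation; "force": force on the tool from outside, world axes, zero at the start; "moment": the same for the moment, N m; "grip_width": finger opening in m.
Only numpy, scipy, OpenCV 4.12 (cv2) and the standard library are available. Lean on these libraries where they do the work, as an engineer would, in place of code of your own. Each camera call takes 0.05 s, during which the arm holds its last target.

TASK

The four steel jars have been washed and must be closed against dust: put its own lid on each jar, the lid of matching size, so that the largest goes on the largest and so on, and every lid lies flat and fully home on the rim. Set the lids down rather than dropping them, leave the jars standing where they are, and do not shift or knock over the two white sample bottles that stand among them.

Things in the scene. Friction and masses are not known exactly. Their poses are not given: they have to be found in the camera images.
- jar_xl: The largest of the four open steel jars, standing mouth up: outside diameter 104 mm, bore 98 mm (wall 3 mm), height 70 mm, empty, loose. Origin: centre of its underside, on the bench; z up its axis; the rim lies 70 mm above the origin.
- jar_l: The second largest of the four open steel jars, standing mouth up: outside diameter 84 mm, bore 78 mm (wall 3 mm), height 62 mm, empty, loose. Origin: centre of its underside, on the bench; z up its axis; the rim lies 62 mm above the origin.
- jar_m: The second smallest of the four open steel jars, standing mouth up: outside diameter 66 mm, bore 60 mm (wall 3 mm), height 54 mm, empty, loose. Origin: centre of its underside, on the bench; z up its axis; the rim lies 54 mm above the origin.
- jar_s: The smallest of the four open steel jars, standing mouth up: outside diameter 50 mm, bore 44 mm (wall 3 mm), height 46 mm, empty, loose. Origin: centre of its underside, on the bench; z up its axis; the rim lies 46 mm above the origin.
- lid_xl: The largest of four loose steel lids, lying knob up: flange 120 mm across, 4 to 7 mm above the origin; below it a locating step, 4 mm deep, tapering 84 to 80 mm across, for the mouth; on top (crown to 9 mm) a round knob, 20 mm across, 13 to 32 mm up, on a 12 mm neck. Origin: centre of the step's underside; z up. Fully home, its origin is 66 mm above the jar's, 4 mm below the rim.
- lid_l: The second largest of four loose steel lids, lying knob up: flange 100 mm across, 4 to 7 mm above the origin; below it a locating step, 4 mm deep, tapering 64 to 60 mm across, for the mouth; on top (crown to 9 mm) a round knob, 20 mm across, 13 to 32 mm up, on a 12 mm neck. Origin: centre of the step's underside; z up. Fully home, its origin is 58 mm above the jar's, 4 mm below the rim.
- lid_m: The second smallest of four loose steel lids, lying knob up: flange 82 mm across, 4 to 7 mm above the origin; below it a locating step, 4 mm deep, tapering 46 to 42 mm across, for the mouth; on top (crown to 9 mm) a round knob, 20 mm across, 13 to 32 mm up, on a 12 mm neck. Origin: centre of the step's underside; z up. Fully home, its origin is 50 mm above the jar's, 4 mm below the rim.
- lid_s: The smallest of four loose steel lids, lying knob up: flange 66 mm across, 4 to 7 mm above the origin; below it a locating step, 4 mm deep, tapering 30 to 26 mm across, for the mouth; on top (crown to 9 mm) a round knob, 20 mm across, 13 to 32 mm up, on a 12 mm neck. Origin: centre of the step's underside; z up. Fully home, its origin is 42 mm above the jar's, 4 mm below the rim.
- bottle_a: A closed white wide-mouth sample bottle with a flared white cap and a grey foot, 54 mm in diameter, 100 mm tall, loose, standing among the jars and lids; not to be handled. Origin: centre of its underside; z up.
- bottle_b: A closed white wide-mouth sample bottle with a flared white cap and a grey foot, 54 mm in diameter, 100 mm tall, loose, standing among the jars and lids; not to be handled. Origin: centre of its underside; z up.

How it is judged:
At the end, for the whole second after the job is handed in: Each of the four lids lies on the jar of its own size: centred within 12 mm, its height within 3 mm of fully home, flat on the rim within 0.06 rad, upright, released and at rest; every jar stands upright within 30 mm of where it stood, and so do both bottles (horizontal distance between lid_xl and jar_xl below 0.012 m and z of lid_xl in the frame of jar_xl between 0.063 and 0.0685 m and angle between the z axis of lid_xl and the z axis of jar_xl, either way round below 0.06 rad and angle between each of lid_xl, lid_l, lid_m, lid_s's own z axis and vertical below 0.08 rad and distance of each of jar_xl, jar_l, jar_m, jar_s, bottle_a, bottle_b from where it was at the start of the episode below 0.03 m and angle between each of jar_xl, jar_l, jar_m, jar_s's own z axis and vertical below 0.06 rad and linear speed of each of lid_xl, jar_xl, lid_l, jar_l, lid_m, jar_m, lid_s, jar_s below 0.02 m/s and contact force between each of lid_xl, lid_l, lid_m, lid_s and the fingers below 0.05 N and horizontal distance between lid_l and jar_l below 0.012 m and z of lid_l in the frame of jar_l between 0.055 and 0.0605 m and angle between the z axis of lid_l and the z axis of jar_l, either way round below 0.06 rad and horizontal distance between lid_m and jar_m below 0.012 m and z of lid_m in the frame of jar_m between 0.047 and 0.0525 m and angle between the z axis of lid_m and the z axis of jar_m, either way round below 0.06 rad and horizontal distance between lid_s and jar_s below 0.012 m and z of lid_s in the frame of jar_s between 0.039 and 0.0445 m and angle between the z axis of lid_s and the z axis of jar_s, either way round below 0.06 rad and angle between each of bottle_a, bottle_b's own z axis and vertical below 0.1 rad); the robot touches nothing.
It fails at once if a lid falls freely (faster than 0.7 m/s with no finger touching it, about 25 mm of drop) ((contact force between lid_xl and the fingers below 0.01 N and linear speed of lid_xl above 0.7 m/s) or (contact force between lid_l and the fingers below 0.01 N and linear speed of lid_l above 0.7 m/s) or (contact force between lid_m and the fingers below 0.01 N and linear speed of lid_m above 0.7 m/s) or (contact force between lid_s and the fingers below 0.01 N and linear speed of lid_s above 0.7 m/s)).
It fails at once if a sample bottle is shifted by more than 30 mm or tipped over (distance of any of bottle_a, bottle_b from where it was at the start of the episode above 0.03 m or angle between any of bottle_a, bottle_b's own z axis and vertical above 0.35 rad).
It also fails if it takes over 96 s, if anything falls off the work surface, if the arm or the gripper's body presses on something with over 40 N, if the wrist force passes 120 N, or if a joint passes its speed limit or range.

## Working session

There is one attempt and no reset: what is moved stays moved. The work goes in short steps, Python scripts to look and compute and a shell command to move; the robot and the scene stay as the last step left them, time stands still between calls to the robot, and variables do not carry over. Pictures are saved under pics/ and viewed, and the job is handed in when it is done.

```bash
mkdir -p pics; ls
python3 - <<'E'
from workcell import bot
import cv2
print(bot.grasp_offset)
print(bot.observe())
for n in ("side","top","wrist"):
    f=bot.grab_frame(n); cv2.imwrite(f"pics/{n}0.png",f["pixels"]); print(n,f["vertical_fov"],f["cx"],f["cy"],f["R"],f["t"])
E
```

```text
pics
0.0187
{'clock': 0.0, 'qpos': array([ 1.09277642,  0.52199317, -0.03633884,  1.60000514,  0.02120118,
        1.02110265, -0.11281622]), 'qd': array([-5.39974592e-04,  1.20630381e-03, -1.18965729e-03,  1.41411819e-03,
        8.68952886e-04, -3.23228680e-04,  8.63176184e-05]), 'joint_efforts': array([ 1.81616742e-03, -9.27096248e+01,  1.98114976e+00, -3.69940102e+01,
        1.78328273e-02,  8.09584104e-03,  3.66630877e-05]), 'position': array([ 0.24770692, -0.57342217,  0.20903964]), 'tool_rot': array([-3.14047196e+00,  7.58855837e-05,  4.07804236e-01]), 'force': array([-0.66028313, -0.18863067, -0.36508148]), 'moment': array([-0.05796199,  0.0406904 , -0.0259073 ]), 'grip_width': 0.08526525959045034}
side 52.632552401146775 282.06868757991293 200.91557132908633 [[-0.97796605 -0.20820248 -0.0153015 ]
 [-0.15055149  0.75414665 -0.63921599]
 [ 0.14462593 -0.62282787 -0.76887501]] [0.51369897 0.10294788 0.82187666]
top 57.82227525706147 279.11134256343263 211.69602803531967 [[ 0.05630867 -0.99839912  0.00534184]
 [-0.97722034 -0.05620916 -0.20464834]
 [ 0.20462098  0.00630332 -0.97882099]] [-0.02742911  0.50973696  0.87285761]
wrist 65.70646984690485 279.9003800415193 207.17723720752903 [[ 3.95355295e-01 -9.18528156e-01  4.65891201e-04]
 [-8.69239146e-01 -3.73976175e-01  3.23365315e-01]
 [-2.96845915e-01 -1.28249160e-01 -9.46274091e-01]] [-0.62529211 -0.04105976  0.38008839]
```

View pics/top0.png

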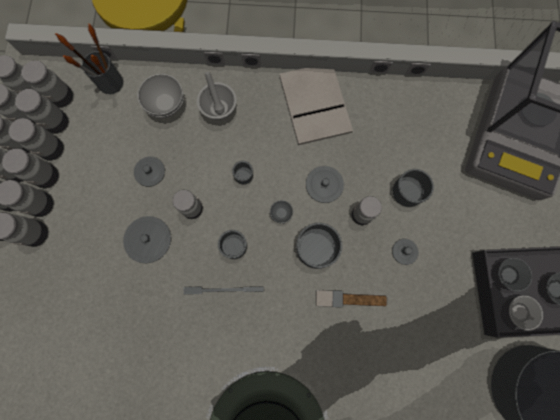

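View pics/side0.png

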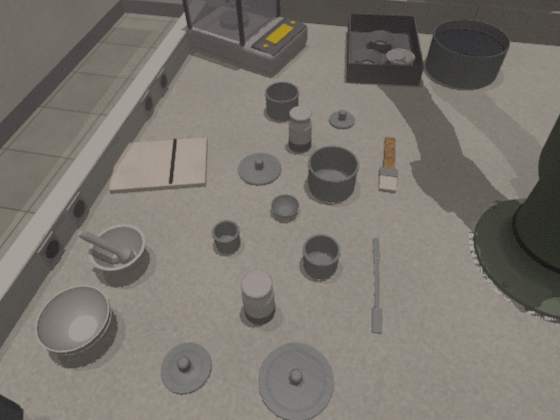

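View pics/wrist0.png

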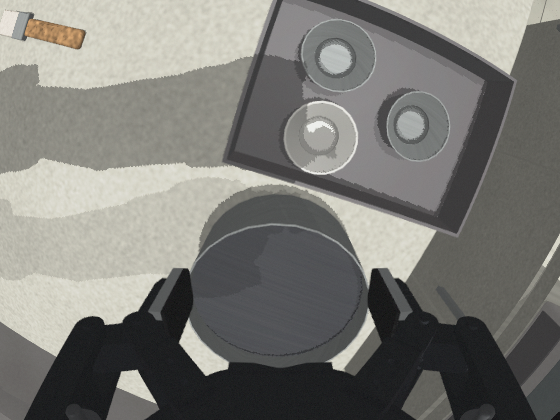

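```bash
cat > h.py <<'E'
from workcell import bot
import numpy as np, cv2
from scipy.optimize import minimize
import itertools
J={'xl':(.104,.070),'l':(.084,.062),'m':(.066,.054),'s':(.050,.046)}
L={'xl':.120,'l':.100,'m':.082,'s':.066}
def focal(f): return 210/np.tan(np.radians(f['vertical_fov'])/2)
def proj(f,P):
    P=np.atleast_2d(P); c=P@np.array(f['R']).T+np.array(f['t']); F=focal(f)
    return np.c_[F*c[:,0]/c[:,2]+f['cx'],F*c[:,1]/c[:,2]+f['cy']]
def ray(f,uv,z):
    F=focal(f);R=np.array(f['R']);t=np.array(f['t'])
    d=R.T@np.array([(uv[0]-f['cx'])/F,(uv[1]-f['cy'])/F,1]);o=-R.T@t
    return o+d*(z-o[2])/d[2]
a=np.linspace(0,2*np.pi,60,endpoint=False)
def circ(x,y,z,d): return np.c_[x+d/2*np.cos(a),y+d/2*np.sin(a),np.full(60,z)]
def model(name,x,y,zb=0):
    k,s=name.split('_')
    if k=='jar': D,H=J[s]; P=[circ(x,y,zb,D),circ(x,y,zb+H,D)]
    elif k=='lid': P=[circ(x,y,zb+.004,L[s]),circ(x,y,zb+.007,L[s])], [circ(x,y,zb+.009,.02),circ(x,y,zb+.032,.02)]
    else: P=[circ(x,y,zb,.054),circ(x,y,zb+.1,.054)]
    return P if isinstance(P,tuple) else (P,)
def sil(f,name,x,y,zb=0):
    m=np.zeros((420*4,560*4),np.uint8)
    for P in model(name,x,y,zb):
        h=cv2.convexHull(proj(f,np.vstack(P)).astype(np.float32))
        cv2.fillPoly(m,[np.round(h*4+1.5).astype(np.int32)],1)
    return cv2.resize(m.astype(np.float32),(560,420),interpolation=cv2.INTER_AREA)
def fit(f,name,reg,zb=0):
    reg=reg.astype(np.float32)
    ys,xs=np.nonzero(reg); p0=ray(f,(xs.mean(),ys.mean()),.03+zb)[:2]
    c=lambda p:np.abs(sil(f,name,p[0],p[1],zb)-reg).sum()
    r=minimize(c,p0,method='Nelder-Mead',options=dict(initial_simplex=[p0,p0+[.008,0],p0+[0,.008]],xatol=2e-4,fatol=.1))
    return r.x,1-r.fun/reg.sum()
E
cat > m.py <<'E'
from h import *
fs={n:bot.grab_frame(n) for n in ('top','side')}
for name in ['lid_xl','lid_l','lid_m','lid_s','jar_xl','jar_l','jar_m','jar_s','bottle_a']:
    for n,f in fs.items():
        for d in bot.trace(f,name)[:4 if 'bot' in name else 2]:
            if d['score']<.3: continue
            p,q=fit(f,name,d['region'])
            print(name,n,round(d['score'],2),np.round(d['point']),np.round(p,4),round(q,2))
print(bot.observe()['clock'])
E
python3 m.py
```

```text
lid_xl top 0.67 [147. 240.] [0.4311 0.3308] 0.96
lid_xl side 0.58 [296. 381.] [0.4321 0.3294] 0.98
lid_l top 0.8 [326. 183.] [ 0.6019 -0.1121] 0.97
lid_l top 0.68 [404. 252.] [ 0.4543 -0.3163] -0.33
lid_l side 0.81 [186. 372.] [0.6142 0.3385] 0.56
lid_l side 0.77 [342. 118.] [ 0.4434 -0.3383] -0.17
lid_m top 0.8 [326. 183.] [ 0.5993 -0.1164] 0.7
lid_m top 0.68 [404. 252.] [ 0.4446 -0.3218] 0.42
lid_m side 0.81 [186. 372.] [0.6111 0.3468] 0.98
lid_m side 0.77 [342. 118.] [ 0.44   -0.3291] 0.5
lid_s top 0.8 [326. 183.] [ 0.5889 -0.1149] 0.46
lid_s top 0.68 [404. 252.] [ 0.4376 -0.3209] 0.95
lid_s side 0.81 [186. 372.] [0.61   0.3551] 0.66
lid_s side 0.77 [342. 118.] [ 0.4386 -0.3223] 0.94
jar_xl top 0.94 [319. 245.] [ 0.4351 -0.0984] 0.96
jar_xl side 0.7 [332. 172.] [ 0.4349 -0.1   ] 0.97
jar_xl side 0.5 [318. 255.] [0.4332 0.0904] -0.16
jar_l top 0.87 [230. 241.] [0.4324 0.1048] 0.44
jar_l top 0.8 [240. 173.] [0.6147 0.0888] -1.04
jar_l side 0.9 [319. 256.] [0.4323 0.1005] 0.43
jar_l side 0.89 [280.  98.] [ 0.5961 -0.3349] 0.87
jar_m top 0.87 [230. 241.] [0.4275 0.1112] 0.96
jar_m top 0.8 [240. 173.] [0.6162 0.098 ] 0.08
jar_m side 0.9 [319. 256.] [0.4271 0.1083] 0.95
jar_m side 0.89 [280.  98.] [ 0.6063 -0.3461] 0.72
jar_s top 0.87 [230. 241.] [0.4289 0.1203] 0.57
jar_s top 0.8 [240. 173.] [0.6141 0.1001] 0.87
jar_s side 0.9 [319. 256.] [0.4231 0.1133] 0.62
jar_s side 0.89 [280.  98.] [ 0.6031 -0.3209] 0.46
bottle_a top 0.96 [367. 209.] [ 0.5263 -0.209 ] 0.93
bottle_a top 0.87 [189. 201.] [0.5147 0.2226] 0.87
bottle_a side 0.94 [296. 130.] [ 0.5259 -0.2096] 0.89
bottle_a side 0.76 [256. 293.] [0.5169 0.2254] 0.88
1.15
```

```bash
cat > m2.py <<'E'
from h import *
import sys
fs={n:bot.grab_frame(n) for n in ('top','side')}
names=sys.argv[1:]
for name in names:
    for n,f in fs.items():
        out=[]
        for d in bot.trace(f,name)[:8]:
            p,q=fit(f,name,d['region']); out.append((q,round(d['score'],2),np.round(d['point']),np.round(p,4)))
        out.sort(key=lambda o:-o[0])
        for o in out[:1]: print(name,n,o)
print(bot.observe()['clock'])
E
python3 m2.py lid_l lid_m jar_l jar_s
```

```text
lid_l top (np.float64(0.9225543478260869), 0.73, array([328., 183.]), array([ 0.601 , -0.1121]))
lid_l side (np.float64(0.9719284428442845), 0.62, array([261., 166.]), array([ 0.6025, -0.1143]))
lid_m top (np.float64(0.919024045261669), 0.82, array([148., 168.]), array([0.6109, 0.3487]))
lid_m side (np.float64(0.9683333333333334), 0.59, array([183., 369.]), array([0.6111, 0.3467]))
jar_l top (np.float64(0.9408296943231441), 0.9, array([413., 185.]), array([ 0.5967, -0.3317]))
jar_l side (np.float64(0.8837359287054409), 0.88, array([282., 100.]), array([ 0.596 , -0.3339]))
jar_s top (np.float64(0.9150469168900804), 0.93, array([243., 171.]), array([0.6139, 0.0994]))
jar_s side (np.float64(0.9584415584415584), 0.77, array([228., 236.]), array([0.6146, 0.0977]))
1.65
```

```bash
python3 -m handwheel '[[0,0,-0.3,0,0,-0.023],[0,0,-0.3,0,0,-0.023],[0,0,0,0,0,-0.023],[0,0,0,0,0,-0.023],[0,0,0,0,0,-0.023],[0,0,0,0,0,-0.023],[0,0,0,0,0,-0.023],[0,0,0,0,0,-0.024]]' -- 0 60; python3 -c "
from workcell import bot
print(bot.observe())"
```

```text
{'clock': 1.65, 'qpos': array([ 1.09281105,  0.52140536, -0.0362745 ,  1.59949603,  0.02119658,
        1.02108991, -0.11281892]), 'qd': array([-6.20260298e-04,  6.13298694e-05, -3.00004797e-03,  1.02045714e-03,
       -2.40004188e-04, -2.10590904e-04,  3.64281922e-04]), 'joint_efforts': array([ 1.19580673e-04, -9.26837897e+01,  1.97886676e+00, -3.70255280e+01,
        1.81971240e-02,  1.93294480e-03,  1.95548768e-05]), 'position': array([ 0.24782441, -0.57376312,  0.20958915]), 'tool_rot': array([-3.14157918e+00,  9.57912209e-06,  4.07699459e-01]), 'force': array([-0.06937084,  0.00176393, -0.43893404]), 'moment': array([-0.00254367,  0.04042998, -0.0365279 ]), 'grip_width': 0.085511053542918}invalid input: not JSON, or not a number
```

```bash
python3 -m handwheel '[[0,0,-0.3,0,0,-0.023],[0,0,-0.3,0,0,-0.023],[0,0,0,0,0,-0.023],[0,0,0,0,0,-0.023],[0,0,0,0,0,-0.023],[0,0,0,0,0,-0.023],[0,0,0,0,0,-0.023],[0,0,0,0,0,-0.024]]' 0 60; python3 -c "
from workcell import bot
print(bot.observe()['qpos'])"
```

```text
clock: 2.65
position: [0.2478, -0.5738, 0.2246]
tool_rot: [3.142, 0.0, 1.575]
force: [0.6, 0.3, 0.3]
grip_width: 0.0426
[ 1.2776255   0.52111569 -0.31107105  1.57201014  0.17404565  1.07581392
  0.9265147 ]
```

```bash
python3 -m handwheel '[[0.92,0.69,0.2],[0.92,0.69,0.3]]' 0 60; python3 -m handwheel '[[0.92,0.69,0.3,0,0,0],[0.92,0.69,0.3,0,0,0],[0.92,0.69,0.3,0,0,0],[0.92,0.69,0.3,0,0,0],[0.92,0.69,0.3,0,0,0],[0.92,0.69,0.3,0,0,0],[0.92,0.69,0.3,0,0,0],[0.92,0.69,0.3,0,0,0]]'; python3 -m handwheel '[[0.91,0.69,0.3,0,0,0],[0.91,0.69,0.3,0,0,0],[0.91,0.69,0.3,0,0,0],[0,0,0,0,0,0]]'
```

```text
clock: 3.65
position: [0.3865, -0.3891, 0.1644]
tool_rot: [3.141, 0.0, 1.57]
force: [0.3, -1.0, -0.2]
grip_width: 0.043
clock: 4.15
position: [0.4389, -0.3197, 0.1417]
tool_rot: [3.142, -0.001, 1.573]
force: [0.6, -0.5, -0.0]
grip_width: 0.0428validation failed for argument at $[0]...
```

```bash
python3 -m handwheel '[[-0.04,0,1,0,0,0],[-0.04,0,1,0,0,0],[0,0,1,0,0,0],[0,0,1,0,0,0],[0,0,0.5,0,0,0],[0,0,0,0,0,0]]';  python3 - <<'E'
from h import *
fs=[bot.grab_frame(n)['pixels'] for n in ('side','wrist')]
cv2.imwrite('pics/a1.png',cv2.resize(fs[0][60:200,240:440],(800,560),interpolation=2)); cv2.imwrite('pics/a2.png',fs[1])
E
```

```text
clock: 4.9
position: [0.4373, -0.3238, 0.0293]
tool_rot: [-3.141, -0.0, 1.57]
force: [-0.3, 0.0, 0.8]
grip_width: 0.0424
```

View pics/a1.png

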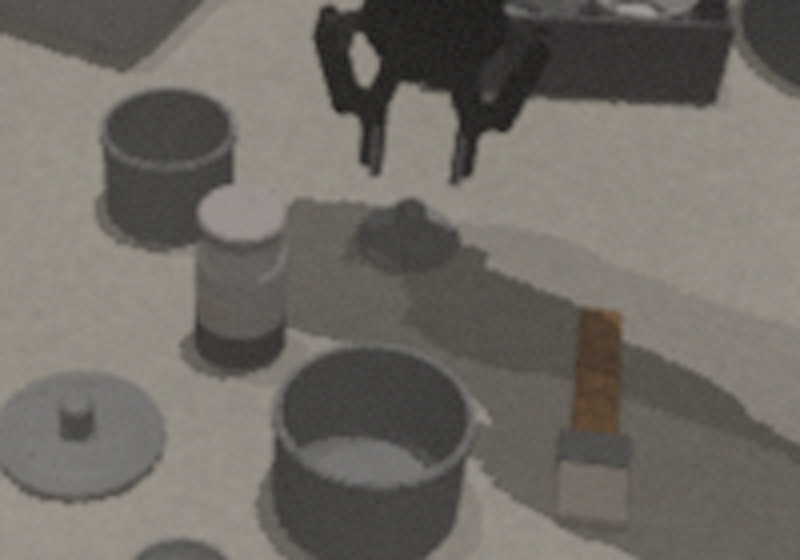

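View pics/a2.png

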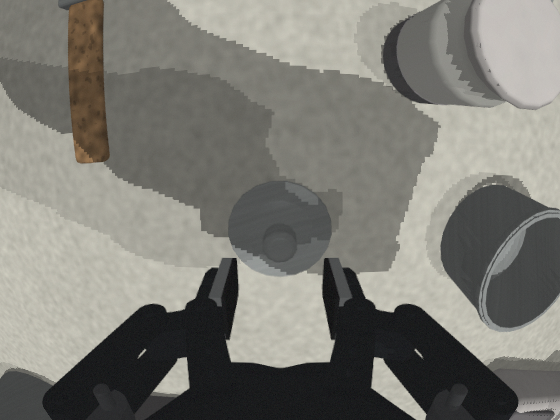

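Run:
```python
from h import *
f=bot.grab_frame('side')
o=bot.observe(); p=o['position']; print(p)
for x in (-.0215,0,.0215):
  for z in (0,.013): print(x,z,(proj(f,p+[x,0,z])-[240,60])*4)
print('knob',(proj(f,[.438,-.3216,.032])-[240,60])*4)
w=bot.grab_frame('wrist');F=focal(w)
def wp(X):
    c=np.array(w['R'])@X+w['t']; r=np.hypot(*c[:2]); th=np.arctan2(r,c[2]); return c[:2]/r*th*F+[w['cx'],w['cy']]
print(wp(p),wp(np.array([.438,-.3216,.032])),wp(p+[0.0215,0,0]))
```

```text
[ 0.43812293 -0.32405727  0.03047319]
-0.0215 0 [[445.74150087 205.51127597]]
-0.0215 0.013 [[448.05987605 188.66923386]]
0 0 [[411.35616252 201.38976889]]
0 0.013 [[413.34150089 184.55833147]]
0.0215 0 [[377.17128268 197.29228923]]
0.0215 0.013 [[378.82744018 180.47162135]]
knob [[411.31590345 201.89411026]]
[279.57089495 251.74091542] [279.33689524 249.04215253] [317.55761002 251.46160895]
```

Run:
```python
import cv2
i=cv2.imread('pics/a2.png')
cv2.imwrite('pics/a3.png',cv2.convertScaleAbs(cv2.resize(i[165:290,205:355],(720,600),interpolation=2),alpha=1.8))
```

```text
(no output)
```

View pics/a3.png

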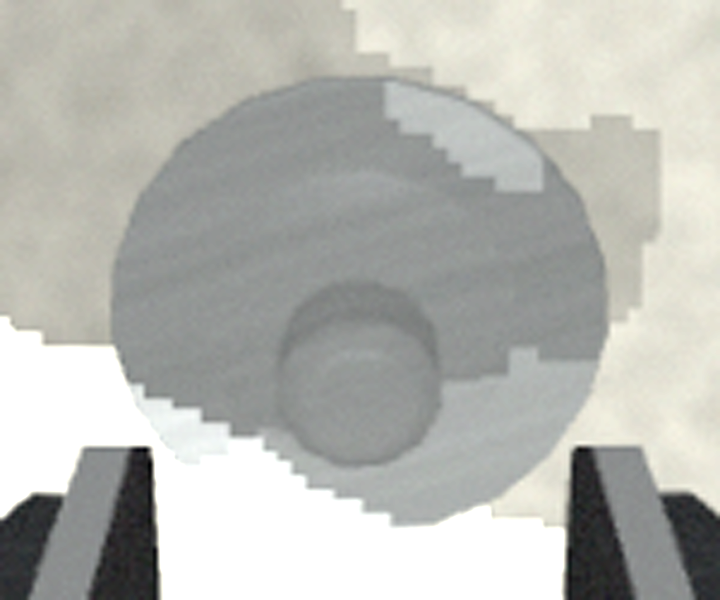

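```bash
python3 -m handwheel '[[0.12,0,0.32,0,0,0],[0,0,0.32,0,0,0],[0,0,0,0,0,0]]'; python3 -m handwheel '[[0,0,0,0,0,0],[0,0,0,0,0,0],[0,0,0,0,0,0],[0,0,0,0,0,0]]' 1 60;  python3 - <<'E'
from h import *
fs=[bot.grab_frame(n)['pixels'] for n in ('side','wrist')]
cv2.imwrite('pics/b1.png',cv2.convertScaleAbs(np.hstack([cv2.resize(fs[0][80:140,300:370],(400,343),interpolation=2),cv2.resize(fs[1][165:290,205:355],(400,343),interpolation=2)]),alpha=1.8))
E
```

```text
clock: 5.48
position: [0.4374, -0.3203, 0.0128]
tool_rot: [-3.141, -0.001, 1.57]
force: [-0.9, -0.0, -1.2]
grip_width: 0.0425
clock: 5.98
position: [0.4378, -0.3207, 0.0137]
tool_rot: [3.141, 0.0, 1.57]
force: [-0.6, -0.2, 0.7]
grip_width: -0.0001
```

View pics/b1.png

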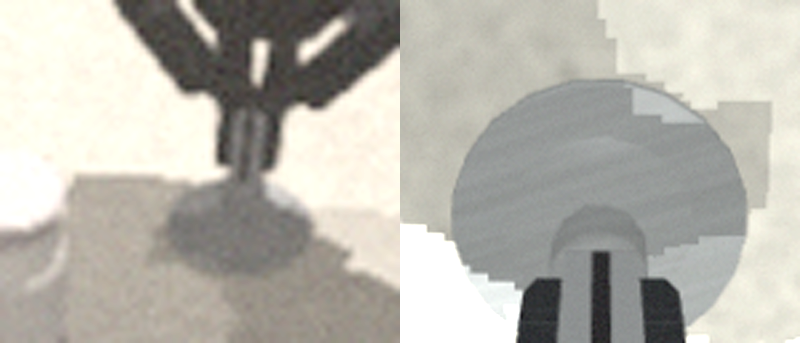

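Run:
```python
from h import *
f=bot.grab_frame('side')
o=bot.observe(); p=o['position']; print(p,o['grip_width'],o['force'])
for dz in (0,.01,.015,.02,.025): print(dz,((proj(f,p+[0,0,dz])-[300,80])*5.714).round())
t=bot.grab_frame('top'); print(proj(t,p),proj(t,p+[0,0,.02]))
print(((proj(f,[[.438,-.3216,.032],[.438,-.3216,.0]])-[300,80])*5.714).round())
cv2.imwrite('pics/c1.png',cv2.convertScaleAbs(np.hstack([cv2.resize(f['pixels'][80:140,300:370],(400,343),interpolation=2),cv2.resize(t['pixels'][220:280,370:440],(400,343),interpolation=2)]),alpha=1.8))
```

```text
[ 0.43776298 -0.32062837  0.01361435] 0.0003170095907602248 [-0.7255016   0.4117854   0.17301228]
0 [[241. 209.]]
0.01 [[243. 191.]]
0.015 [[244. 182.]]
0.02 [[245. 173.]]
0.025 [[246. 163.]]
[[406.54570251 250.713088  ]] [[409.27918582 249.85865612]]
[[245. 174.]
 [238. 232.]]
```

View pics/c1.png

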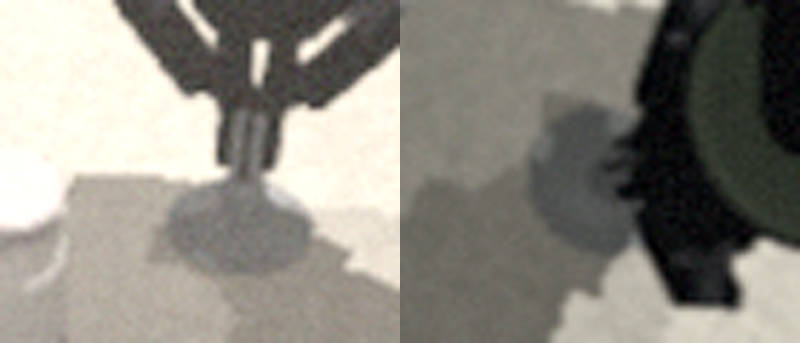

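Run:
```python
from h import *
w=bot.grab_frame('wrist');F=focal(w)
p=bot.observe()['position']
def wp(X):
    c=np.array(w['R'])@X+w['t']; r=np.hypot(*c[:2]); th=np.arctan2(r,c[2]); return c[:2]/r*th*F+[w['cx'],w['cy']]
for dz in (0,.005,.01,.015,.02): print(dz,wp(p+[0,0,dz]),wp(p+[0,.011,dz]),wp(p+[0,-.011,dz]))
cv2.imwrite('pics/d1.png',cv2.convertScaleAbs(cv2.resize(w['pixels'][165:315,200:360],(640,600),interpolation=2),alpha=1.8))
```

```text
0 [279.5944263  251.75417593] [279.54722011 233.91431345] [279.63994884 268.65999195]
0.005 [279.5815585  255.83426753] [279.5326369 237.6442301] [279.62865965 273.02545727]
0.01 [279.56805687 260.12127273] [279.5172954  241.57413517] [279.61684444 277.5994071 ]
0.015 [279.55387853 264.62973097] [279.50113981 245.71931016] [279.60447065 282.39519579]
0.02 [279.53897729 269.37538142] [279.48410937 250.09647642] [279.59150355 287.42711763]
```

View pics/d1.png

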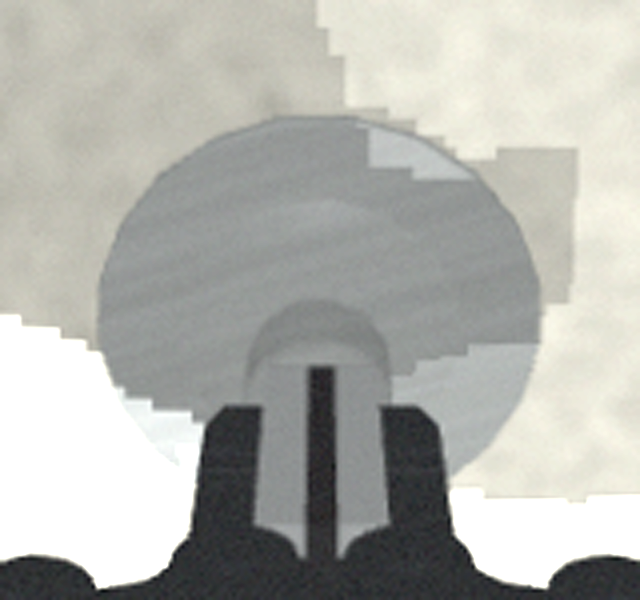

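```bash
python3 -m handwheel '[[0,0,-0.1,0,0,0],[0,0,0,0,0,0],[0,0,0,0,0,0],[0,0,0,0,0,0]]' 0 60; python3 -m handwheel '[[0,0,0.1,0,0,0],[0,0,0.1,0,0,0],[0,0,0.1,0,0,0],[0,0,0.1,0,0,0]]';  python3 - <<'E'
from h import *
f=bot.grab_frame('side'); w=bot.grab_frame('wrist'); p=bot.observe()['position']
for dz in (0,.01,.02,.03): print(dz,((proj(f,p+[0,0,dz])-[300,80])*5.714).round())
cv2.imwrite('pics/e1.png',cv2.convertScaleAbs(np.hstack([cv2.resize(f['pixels'][80:140,300:370],(400,343),interpolation=2),cv2.resize(w['pixels'][165:315,200:360],(366,343),interpolation=2)]),alpha=1.8))
E
```

```text
clock: 6.72
position: [0.4377, -0.3206, 0.0161]
tool_rot: [-3.142, -0.0, 1.57]
force: [-0.8, 0.2, -0.1]
grip_width: 0.0426
clock: 7.22
position: [0.4377, -0.3206, 0.0059]
tool_rot: [-3.141, -0.0, 1.57]
force: [-0.4, 0.4, -0.2]
grip_width: 0.0424
0 [[240. 223.]]
0.01 [[242. 205.]]
0.02 [[244. 187.]]
0.03 [[246. 169.]]
```

View pics/e1.png

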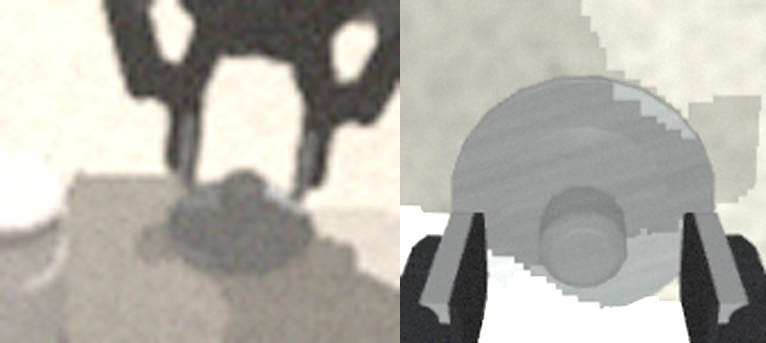

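```bash
python3 -m handwheel '[[0,0,0.1,0,0,0],[0,0,0,0,0,0]]';  python3 -m handwheel '[[0,0,0,0,0,0],[0,0,0,0,0,0],[0,0,0,0,0,0],[0,0,0,0,0,0]]' 1 60
python3 - <<'E'
from h import *
f=bot.grab_frame('side'); w=bot.grab_frame('wrist'); p=bot.observe()['position']
for dz in (0,.01,.02,.03): print(dz,((proj(f,p+[0,0,dz])-[300,80])*5.714).round())
cv2.imwrite('pics/e2.png',cv2.convertScaleAbs(np.hstack([cv2.resize(f['pixels'][80:140,300:370],(400,343),interpolation=2),cv2.resize(w['pixels'][165:315,200:360],(366,343),interpolation=2)]),alpha=1.8))
E
```

```text
clock: 7.58
position: [0.4377, -0.3206, 0.0034]
tool_rot: [-3.141, -0.0, 1.57]
force: [-0.1, 1.2, -0.1]
grip_width: 0.0428
clock: 8.07
position: [0.4377, -0.3207, 0.0039]
tool_rot: [-3.142, 0.0, 1.57]
force: [-1.8, 1.2, 5.1]
grip_width: 0.0156
0 [[239. 226.]]
0.01 [[241. 208.]]
0.02 [[243. 190.]]
0.03 [[245. 172.]]
```

View pics/e2.png

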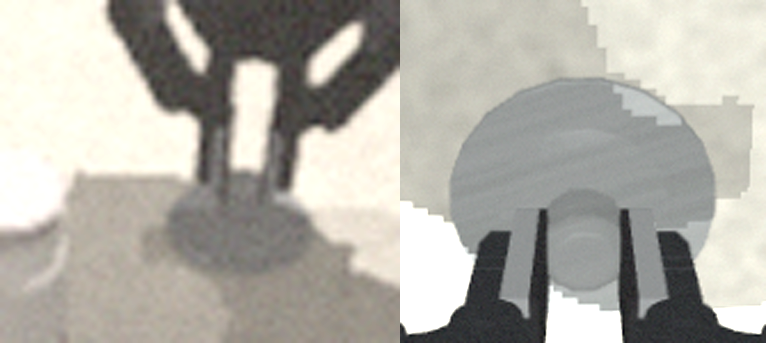

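```bash
python3 -m handwheel '[[0,0,-0.1,0,0,0],[0,0,-0.2,0,0,0],[0,0,-0.3,0,0,0],[0,0,0,0,0,0]]'
python3 - <<'E'
from h import *
f=bot.grab_frame('side'); w=bot.grab_frame('wrist'); p=bot.observe()['position']
for dz in (0,.01,.02,.03): print(dz,((proj(f,p+[0,0,dz])-[300,80])*5.714).round())
cv2.imwrite('pics/e3.png',cv2.convertScaleAbs(np.hstack([cv2.resize(f['pixels'][80:140,300:370],(400,343),interpolation=2),cv2.resize(w['pixels'][165:315,200:360],(366,343),interpolation=2)]),alpha=1.8))
E
```

```text
clock: 8.68
position: [0.4381, -0.3209, 0.0193]
tool_rot: [3.141, 0.001, 1.57]
force: [-0.3, 1.2, -0.6]
grip_width: 0.0156
0 [[242. 200.]]
0.01 [[244. 181.]]
0.02 [[246. 163.]]
0.03 [[249. 144.]]
```

View pics/e3.png

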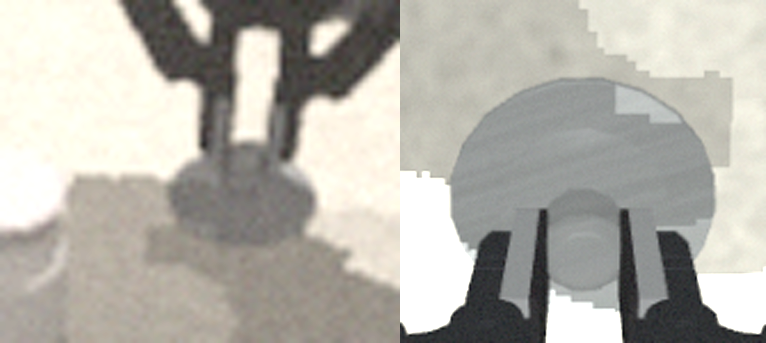

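```bash
python3 -m handwheel '[[0,0,-0.5,0,0,0],[0,0,-1,0,0,0],[0,0,-1,0,0,0],[0,0,-1,0,0,0],[0,0,-1,0,0,0],[0,0,-0.5,0,0,0]]'; python3 -m handwheel '[[0.7,0.3,0,0,0,0],[0.99,0.415,0,0,0,0],[0.99,0.415,0,0,0,0],[0.99,0.415,0,0,0,0],[0.99,0.415,0,0,0,0],[0.99,0.415,0,0,0,0],[0.99,0.415,0,0,0,0],[0.99,0.415,0,0,0,0]]'; python3 -m handwheel '[[0.99,0.415,0,0,0,0],[0.99,0.415,0,0,0,0],[0.99,0.415,0,0,0,0],[0.99,0.415,0,0,0,0],[0.99,0.415,0,0,0,0],[0.99,0.415,0,0,0,0],[0.99,0.415,0,0,0,0],[0.99,0.415,0,0,0,0]]';  python3 -m handwheel '[[0.8,0.3,0,0,0,0],[0.42,0.22,0,0,0,0],[0,0,0,0,0,0]]'
python3 - <<'E'
from h import *
w=bot.grab_frame('wrist'); cv2.imwrite('pics/g1.png',w['pixels']); print(bot.observe()['position'])
E
```

```text
clock: 9.52
position: [0.4381, -0.3209, 0.1453]
tool_rot: [3.14, 0.001, 1.57]
force: [-0.0, 0.0, -1.1]
grip_width: 0.0154
clock: 10.52
position: [0.5179, -0.1278, 0.1428]
tool_rot: [-3.14, -0.001, 1.571]
force: [0.2, -0.1, -0.7]
grip_width: 0.0155
clock: 11.52
position: [0.6006, 0.0701, 0.1426]
tool_rot: [-3.14, -0.0, 1.571]
force: [0.9, 0.1, -0.6]
grip_width: 0.0154
clock: 11.9
position: [0.6141, 0.099, 0.1432]
tool_rot: [-3.141, 0.0, 1.571]
force: [-0.7, -0.2, -1.8]
grip_width: 0.0154
[0.61397064 0.09808406 0.14331696]
```

View pics/g1.png

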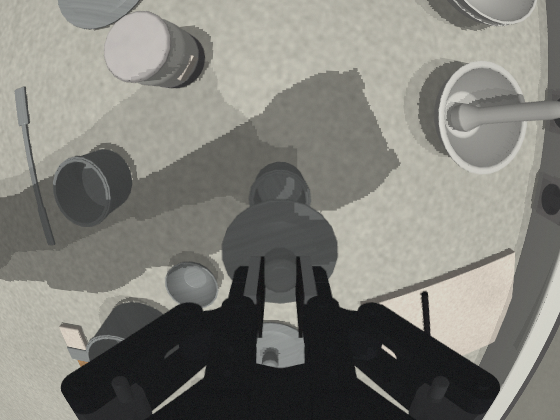

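```bash
python3 -m handwheel '[[0,0,0.6,0,0,0],[0,0,1,0,0,0],[0,0,1,0,0,0],[0,0,0.6,0,0,0],[0,0,0.35,0,0,0],[0,0,0,0,0,0]]'
python3 - <<'E'
from h import *
f=bot.grab_frame('side');w=bot.grab_frame('wrist'); p=bot.observe()['position'];print(p)
cv2.imwrite('pics/g2.png',cv2.convertScaleAbs(np.hstack([cv2.resize(f['pixels'][190:265,190:265],(400,400),interpolation=2),cv2.resize(w['pixels'][165:315,200:360],(400,400),interpolation=2)]),alpha=1.8))
E
```

```text
clock: 12.7
position: [0.614, 0.0984, 0.0546]
tool_rot: [-3.141, 0.0, 1.57]
force: [-0.0, 0.1, -0.2]
grip_width: 0.0155
[0.61452371 0.09857386 0.05545582]
```

View pics/g2.png

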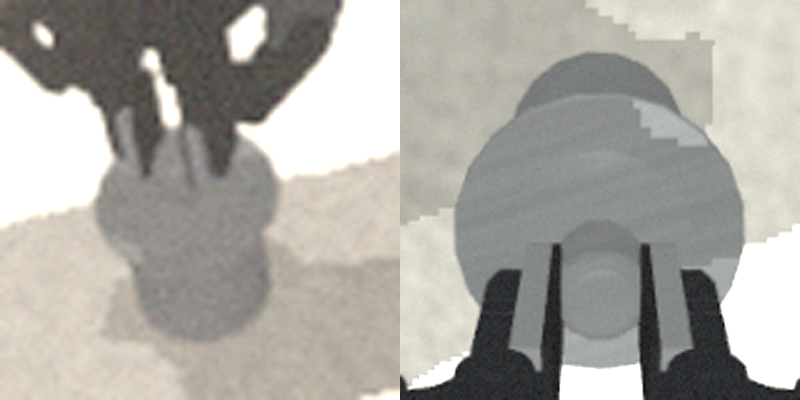

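```bash
python3 -m handwheel '[[0,0,0.12,0,0,0],[0,0,0.12,0,0,0],[0,0,0.04,0,0,0],[0,0,0,0,0,0]]'; python3 -m handwheel '[[0,0,0.06,0,0,0],[0,0,0,0,0,0]]'
```

```text
clock: 13.3
position: [0.6141, 0.0986, 0.0478]
tool_rot: [-3.141, -0.0, 1.57]
force: [0.2, 0.2, -0.3]
grip_width: 0.0158
clock: 13.55
position: [0.6141, 0.0985, 0.0463]
tool_rot: [-3.141, 0.0, 1.57]
force: [0.4, 0.0, -0.8]
grip_width: 0.0155
```

```bash
python3 -m handwheel '[[0,0,0.04,0,0,0],[0,0,0,0,0,0]]'; python3 -m handwheel '[[0,0,0.04,0,0,0],[0,0,0,0,0,0]]'
python3 - <<'E'
from h import *
f=bot.grab_frame('side');w=bot.grab_frame('wrist'); o=bot.observe();print(o['position'],o['force'],o['moment'])
cv2.imwrite('pics/g3.png',cv2.convertScaleAbs(np.hstack([cv2.resize(f['pixels'][190:265,190:265],(400,400),interpolation=2),cv2.resize(w['pixels'][165:315,200:360],(400,400),interpolation=2)]),alpha=1.8))
E
```

```text
clock: 13.8
position: [0.6144, 0.0986, 0.0459]
tool_rot: [3.141, -0.0, 1.57]
force: [-2.9, -0.5, 8.6]
grip_width: 0.0155
clock: 14.05
position: [0.6146, 0.0986, 0.0458]
tool_rot: [3.14, 0.0, 1.57]
force: [-6.5, -1.2, 22.0]
grip_width: 0.0153
[0.61463401 0.09863531 0.04575731] [-6.39799391 -1.33551121 22.81929804] [-0.34245252  1.47298517 -0.01011162]
```

View pics/g3.png

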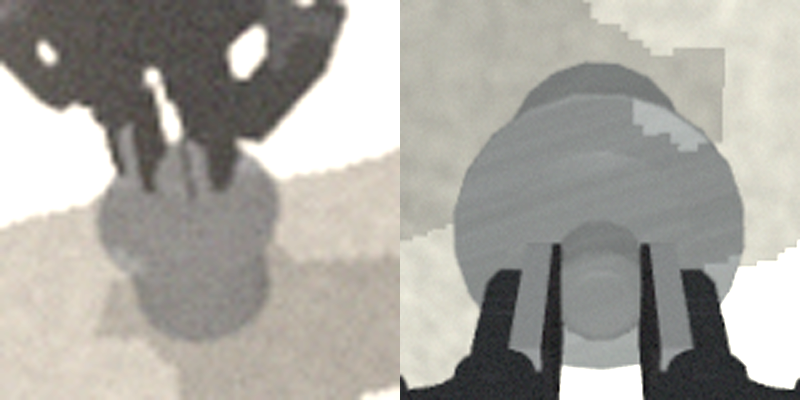

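```bash
python3 -m handwheel '[[0,0,-0.05,0,0,0]]'; python3 -m handwheel '[[0,0,0,0,0,0],[0,0,0,0,0,0],[0,0,0,0,0,0]]' 0 60; python3 -m handwheel '[[0,0,-0.3,0,0,0],[0,0,-0.7,0,0,0],[0,0,-1,0,0,0],[0,0,-0.6,0,0,0],[0,0,0,0,0,0]]'
python3 - <<'E'
from h import *
f=bot.grab_frame('side');w=bot.grab_frame('wrist'); o=bot.observe();print(o['position'],o['force'])
cv2.imwrite('pics/g4.png',cv2.convertScaleAbs(np.hstack([cv2.resize(f['pixels'][190:265,190:265],(400,400),interpolation=2),cv2.resize(w['pixels'][165:315,200:360],(400,400),interpolation=2)]),alpha=1.8))
for q in (.038,.042,.046,.05):
  s=sil(f,'lid_s',.6141,.0985,q)
d=bot.trace(f,'lid_s')
for e in d[:6]: print(e['score'],e['point'],fit(f,'lid_s',e['region'],.042))
E
```

```text
clock: 14.28
position: [0.6144, 0.0986, 0.0462]
tool_rot: [3.141, -0.0, 1.57]
force: [0.8, 0.5, -0.7]
grip_width: 0.0155
clock: 14.65
position: [0.6141, 0.0985, 0.0455]
tool_rot: [-3.141, -0.0, 1.57]
force: [-0.4, -0.1, 0.1]
grip_width: 0.0429
clock: 15.28
position: [0.6148, 0.0986, 0.112]
tool_rot: [3.139, -0.0, 1.57]
force: [0.5, -0.7, 0.3]
grip_width: 0.0425
[0.61395338 0.09835208 0.11029145] [ 0.23749106 -0.07382146 -0.09784432]
0.77 [263.4, 165.7] (array([ 0.57719896, -0.07478956]), np.float64(0.660859375))
0.77 [188.2, 368.6] (array([0.59608493, 0.361986  ]), np.float64(0.7726624503968254))
0.77 [224.6, 228.8] (array([0.61423793, 0.09716415]), np.float64(0.9337399732620321))
```

View pics/g4.png

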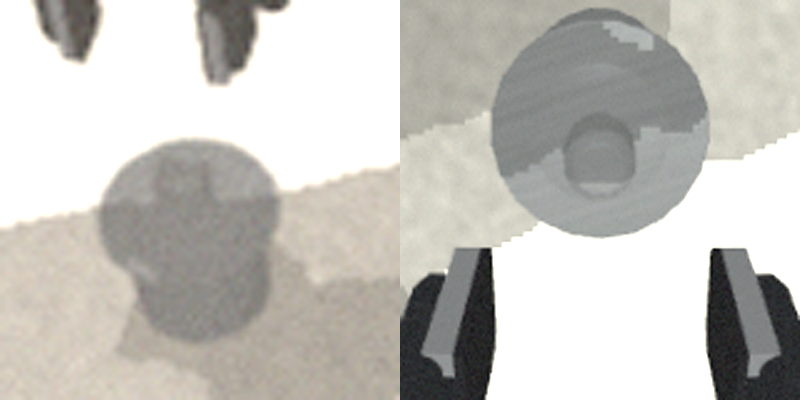

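```bash
python3 -m handwheel '[[0.6,0,0,0,0,0],[1,0,0,0,0,0],[1,0,0,0,0,0],[1,0,0,0,0,0],[1,0,0,0,0,0],[1,0,0,0,0,0],[1,-0.06,0,0,0,0],[1,-0.06,0,0,0,0]]'; python3 -m handwheel '[[1,0,0,0,0,0],[1,0,0,0,0,0],[0.37,0,0.5,0,0,0],[0,0,0.9,0,0,0],[0,0,0.9,0,0,0],[0,0,0.7,0,0,0],[0,0,0,0,0,0]]'
cat > wk.py <<'E'
from h import *
import sys
lx,ly=map(float,sys.argv[1:3])
f=bot.grab_frame('side');w=bot.grab_frame('wrist'); p=bot.observe()['position'];print(p)
F=focal(w)
def wp(X):
    c=np.array(w['R'])@X+w['t']; r=np.hypot(*c[:2]); th=np.arctan2(r,c[2]); return c[:2]/r*th*F+[w['cx'],w['cy']]
K=wp(np.array([lx,ly,.032])); print('pred knob top',K,'per 5mm y',wp(np.array([lx,ly+.005,.032]))-K,'per 5mm x',wp(np.array([lx+.005,ly,.032]))-K)
c=proj(f,p)[0].astype(int); u=max(0,min(480,c[0]-40)); v=max(0,min(350,c[1]-45))
im=w['pixels'].copy()
big=cv2.convertScaleAbs(cv2.resize(im[180:280,230:330],(400,400),interpolation=2),alpha=1.8)
cv2.drawMarker(big,(int((K[0]-230)*4+2),int((K[1]-180)*4+2)),(0,0,255),0,12)
cv2.imwrite(sys.argv[3],np.hstack([cv2.convertScaleAbs(cv2.resize(f['pixels'][v:v+80,u:u+80],(400,400),interpolation=2),alpha=1.8),big]))
E
python3 wk.py .611 .3477 pics/h1.png
```

```text
clock: 16.42
position: [0.6105, 0.2906, 0.11]
tool_rot: [-3.141, -0.0, 1.571]
force: [0.4, -1.2, 0.5]
grip_width: 0.0426
clock: 17.3
position: [0.6107, 0.3467, 0.0337]
tool_rot: [-3.139, 0.002, 1.57]
force: [0.2, 0.6, 0.5]
grip_width: 0.0424
[0.61160112 0.34768225 0.03585908]
pred knob top [279.19701317 248.77050897] per 5mm y [-0.02871451 -7.91809827] per 5mm x [ 8.74822951 -0.02172934]
```

View pics/h1.png

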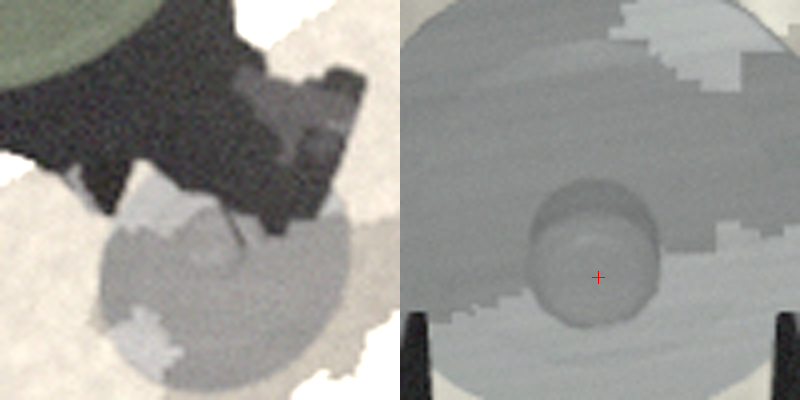

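```bash
python3 -m handwheel '[[0.04,0,0.5,0,0,0],[0,0,0.5,0,0,0],[0,0,0.24,0,0,0],[0,0,0,0,0,0]]'; python3 -m handwheel '[[0,0,0,0,0,0],[0,0,0,0,0,0],[0,0,0,0,0,0],[0,0,0,0,0,0]]' 1 60; python3 -m handwheel '[[0,0,-0.1,0,0,0],[0,0,-0.2,0,0,0],[0,0,-0.3,0,0,0],[0,0,0,0,0,0]]'; python3 wk.py .611 .3477 pics/h2.png
```

```text
clock: 17.9
position: [0.611, 0.3486, 0.0039]
tool_rot: [-3.141, 0.0, 1.57]
force: [-0.3, 0.1, -0.1]
grip_width: 0.0425
clock: 18.4
position: [0.6116, 0.3489, 0.0052]
tool_rot: [3.141, -0.0, 1.57]
force: [-1.7, 0.1, 6.8]
grip_width: 0.0152
clock: 18.9
position: [0.6117, 0.349, 0.0205]
tool_rot: [3.141, -0.001, 1.57]
force: [0.6, -0.5, -0.3]
grip_width: 0.0148
[0.61136433 0.3487346  0.01971562]
pred knob top [278.57091996 263.76193623] per 5mm y [-0.03577248 -8.30899979] per 5mm x [ 9.40238343 -0.02778219]
```

View pics/h2.png

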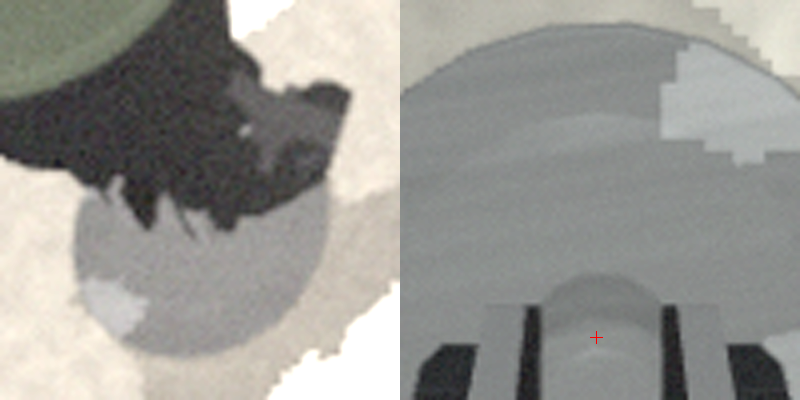

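```bash
python3 -m handwheel '[[0,0,-0.5,0,0,0],[0,0,-1,0,0,0],[0,0,-1,0,0,0],[0,0,-1,0,0,0],[0,0,-1,0,0,0],[0,0,-0.5,0,0,0]]'; python3 -m handwheel '[[-0.5,-0.4,0,0,0,0],[-0.955,-0.736,0,0,0,0],[-0.955,-0.736,0,0,0,0],[-0.955,-0.736,0,0,0,0],[-0.955,-0.736,0,0,0,0],[-0.955,-0.736,0,0,0,0],[-0.955,-0.736,0,0,0,0],[-0.955,-0.736,0,0,0,0]]'; python3 -m handwheel '[[-0.955,-0.736,0,0,0,0],[-0.955,-0.736,0,0,0,0],[-0.45,-0.34,0,0,0,0],[0,0,0,0,0,0]]'; python3 -m handwheel '[[0,0,0.6,0,0,0],[0,0,1,0,0,0],[0,0,0.9,0,0,0],[0,0,0.5,0,0,0],[0,0,0.2,0,0,0],[0,0,0,0,0,0]]'; python3 wk.py .4273 .110 pics/h3.png
```

```text
clock: 19.75
position: [0.6117, 0.3491, 0.1466]
tool_rot: [3.14, -0.001, 1.57]
force: [-0.9, 0.2, -0.8]
grip_width: 0.0153
clock: 20.75
position: [0.4716, 0.1684, 0.1446]
tool_rot: [-3.141, 0.0, 1.57]
force: [-0.1, -0.7, -0.8]
grip_width: 0.0148
clock: 21.25
position: [0.4272, 0.11, 0.1448]
tool_rot: [3.141, 0.0, 1.569]
force: [0.6, 0.6, -1.2]
grip_width: 0.0149
clock: 22.0
position: [0.4271, 0.1105, 0.0646]
tool_rot: [-3.141, -0.0, 1.57]
force: [-0.4, -0.4, -0.9]
grip_width: 0.0153
[0.42744306 0.11043704 0.06505546]
pred knob top [279.59548534 229.89916833] per 5mm y [-0.01664965 -7.06646611] per 5mm x [ 7.60696    -0.01621154]
```

View pics/h3.png

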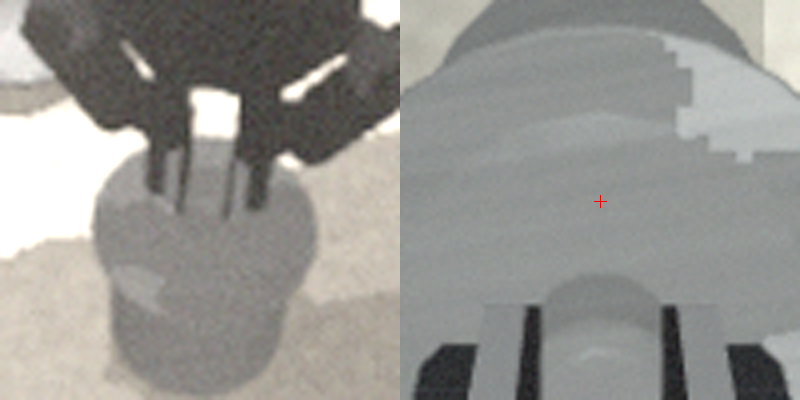

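```bash
python3 -m handwheel '[[0,0,0.12,0,0,0],[0,0,0.12,0,0,0],[0,0,0.1,0,0,0],[0,0,0,0,0,0]]'; python3 -m handwheel '[[0,0,0.05,0,0,0],[0,0,0,0,0,0]]'; python3 -m handwheel '[[0,0,0.03,0,0,0],[0,0,0,0,0,0]]'
```

```text
clock: 22.6
position: [0.427, 0.1102, 0.0559]
tool_rot: [-3.141, 0.0, 1.57]
force: [0.0, 0.4, -0.8]
grip_width: 0.0149
clock: 22.85
position: [0.4271, 0.1103, 0.0551]
tool_rot: [3.141, 0.0, 1.57]
force: [-2.1, -0.3, 7.8]
grip_width: 0.0152
clock: 23.1
position: [0.4272, 0.1103, 0.0549]
tool_rot: [3.141, 0.0, 1.57]
force: [-6.0, -2.0, 26.1]
grip_width: 0.0149
```

```bash
python3 -m handwheel '[[0,0,-0.04,0,0,0]]'; python3 -m handwheel '[[0,0,0,0,0,0],[0,0,0,0,0,0],[0,0,0,0,0,0]]' 0 60; python3 -m handwheel '[[0,0,-0.3,0,0,0],[0,0,-0.7,0,0,0],[0,0,-1,0,0,0],[0,0,-0.5,0,0,0],[0,0,0,0,0,0]]'; python3 wk.py .4273 .110 pics/h4.png
```

```text
clock: 23.22
position: [0.4271, 0.1103, 0.0554]
tool_rot: [3.141, -0.0, 1.57]
force: [0.6, -0.6, -0.4]
grip_width: 0.0148
clock: 23.6
position: [0.427, 0.1103, 0.055]
tool_rot: [-3.141, -0.0, 1.57]
force: [-0.7, 0.5, 0.4]
grip_width: 0.0426
clock: 24.22
position: [0.4275, 0.1102, 0.1182]
tool_rot: [3.14, -0.0, 1.57]
force: [-1.1, 0.6, 0.3]
grip_width: 0.043
[0.426894   0.11008551 0.11717027]
pred knob top [279.87442422 204.12530843] per 5mm y [-0.01423941 -5.90080539] per 5mm x [ 6.18011601 -0.01270608]
```

View pics/h4.png

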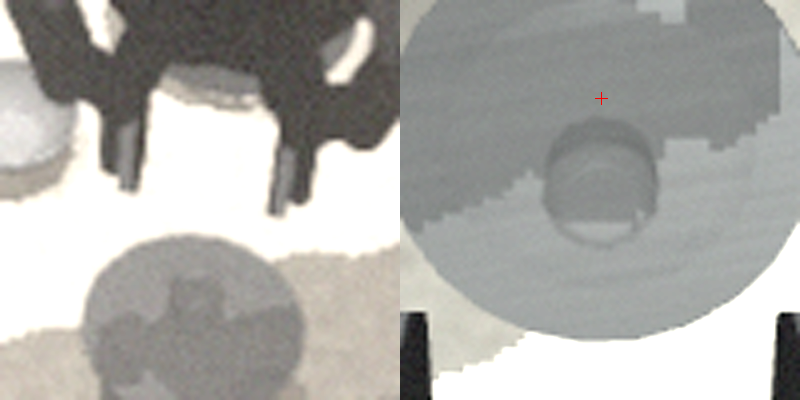

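```bash
python3 -m handwheel '[[0.6,0,0,0,0,0],[1,0.06,0,0,0,0],[1,0.06,0,0,0,0],[1,0.06,0,0,0,0],[1,0,0,0,0,0],[1,0,0,0,0,0],[1,0,0,0,0,0],[1,0,0,0,0,0]]'; python3 -m handwheel '[[0.8,0,0,0,0,0],[0.42,0,0.5,0,0,0],[0,0,0.9,0,0,0],[0,0,0.9,0,0,0],[0,0,0.7,0,0,0],[0,0,0.28,0,0,0],[0,0,0,0,0,0]]'; python3 wk.py .4316 .330 pics/i1.png
```

```text
clock: 25.32
position: [0.4309, 0.3021, 0.1169]
tool_rot: [-3.141, 0.0, 1.571]
force: [1.3, -0.9, 0.7]
grip_width: 0.0427
clock: 26.2
position: [0.4316, 0.3307, 0.0353]
tool_rot: [-3.141, 0.0, 1.57]
force: [-0.7, 0.8, -0.8]
grip_width: 0.0426
[0.43196391 0.33095563 0.03610649]
pred knob top [279.17765727 250.10951572] per 5mm y [-0.02572061 -7.84920073] per 5mm x [ 8.68841576 -0.02286168]
```

View pics/i1.png

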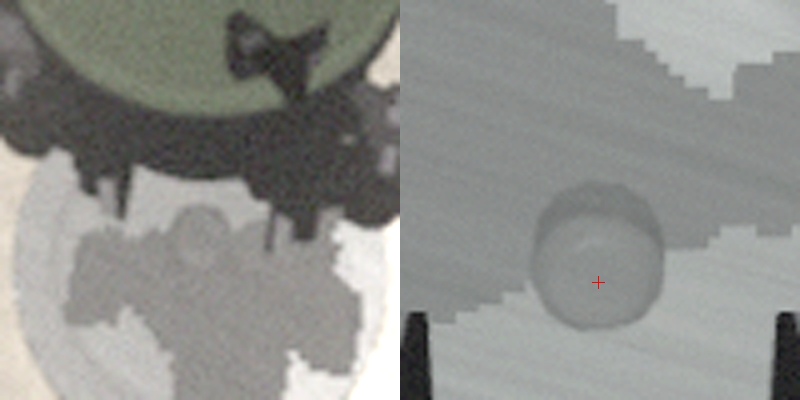

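```bash
python3 -m handwheel '[[0.03,0,0.5,0,0,0],[0,0,0.5,0,0,0],[0,0,0.24,0,0,0],[0,0,0,0,0,0]]'; python3 -m handwheel '[[0,0,0,0,0,0],[0,0,0,0,0,0],[0,0,0,0,0,0],[0,0,0,0,0,0]]' 1 80; python3 -m handwheel '[[0,0,-0.1,0,0,0],[0,0,-0.2,0,0,0],[0,0,-0.3,0,0,0],[0,0,0,0,0,0]]'; python3 wk.py .4316 .330 pics/i2.png
```

```text
clock: 26.8
position: [0.4314, 0.3313, 0.004]
tool_rot: [-3.141, 0.001, 1.57]
force: [-0.1, -0.5, 0.4]
grip_width: 0.0428
clock: 27.3
position: [0.4319, 0.3317, 0.0052]
tool_rot: [3.141, -0.0, 1.57]
force: [-1.9, -1.3, 5.3]
grip_width: 0.014
clock: 27.8
position: [0.4321, 0.3317, 0.0204]
tool_rot: [3.141, -0.001, 1.57]
force: [0.8, -0.4, -1.0]
grip_width: 0.0137
[0.43178825 0.33150352 0.01973202]
pred knob top [278.94841726 264.53618795] per 5mm y [-0.03194133 -8.29119174] per 5mm x [ 9.39471555 -0.02971801]
```

View pics/i2.png

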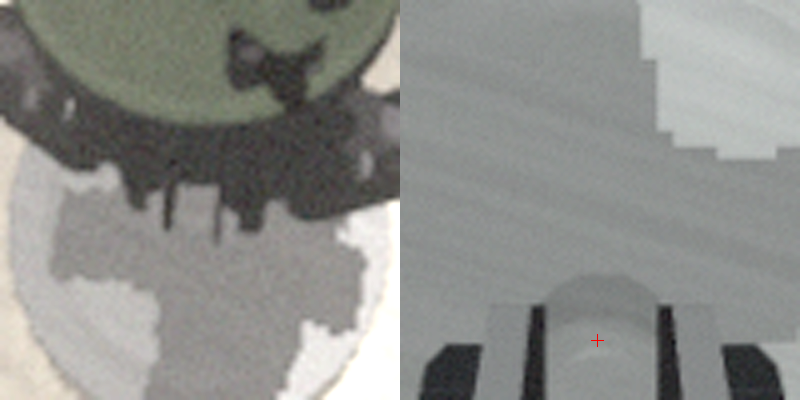

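```bash
python3 -m handwheel '[[0,0,-0.5,0,0,0],[0,0,-1,0,0,0],[0,0,-1,0,0,0],[0,0,-1,0,0,0],[0,0,-1,0,0,0],[0,0,-0.7,0,0,0]]'; python3 -m handwheel '[[-0.6,0,0,0,0,0],[-0.985,0.03,0,0,0,0],[-0.985,0.03,0,0,0,0],[-0.985,0.03,0,0,0,0],[-0.985,0.03,0,0,0,0],[-0.985,0,0,0,0,0],[-0.985,0,0,0,0,0],[-0.985,0,0,0,0,0]]'; python3 -m handwheel '[[-0.985,0,0,0,0,0],[-0.985,0,0,0,0,0],[-0.985,0,0,0,0,0],[-0.985,0,0,0,0,0],[-0.985,0,0,0,0,0],[-0.985,0,0,0,0,0],[-0.985,0,0,0,0,0],[-0.985,0,0,0,0,0]]';  python3 -m handwheel '[[-0.985,0,0,0,0,0],[-0.86,0,0,0,0,0],[0,0,0.5,0,0,0],[0,0,0.9,0,0,0],[0,0,0.8,0,0,0],[0,0,0.4,0,0,0],[0,0,0.12,0,0,0],[0,0,0,0,0,0]]'; python3 wk.py .435 -.099 pics/i3.png
```

```text
clock: 28.65
position: [0.4318, 0.3316, 0.1512]
tool_rot: [3.141, -0.001, 1.57]
force: [0.6, 0.3, -2.3]
grip_width: 0.0137
clock: 29.65
position: [0.4337, 0.1421, 0.1487]
tool_rot: [-3.14, 0.001, 1.57]
force: [-0.4, 0.7, -1.2]
grip_width: 0.0136
clock: 30.65
position: [0.4331, -0.0545, 0.1488]
tool_rot: [-3.14, 0.0, 1.569]
force: [-0.2, -0.2, -2.7]
grip_width: 0.0139
clock: 31.65
position: [0.4344, -0.0989, 0.0817]
tool_rot: [3.142, -0.0, 1.57]
force: [-0.8, 0.1, -1.8]
grip_width: 0.0137
[ 0.4346819  -0.0990345   0.08205446]
pred knob top [280.21886783 219.87528612] per 5mm y [-0.01129551 -6.65833941] per 5mm x [ 7.08421179 -0.01464315]
```

View pics/i3.png

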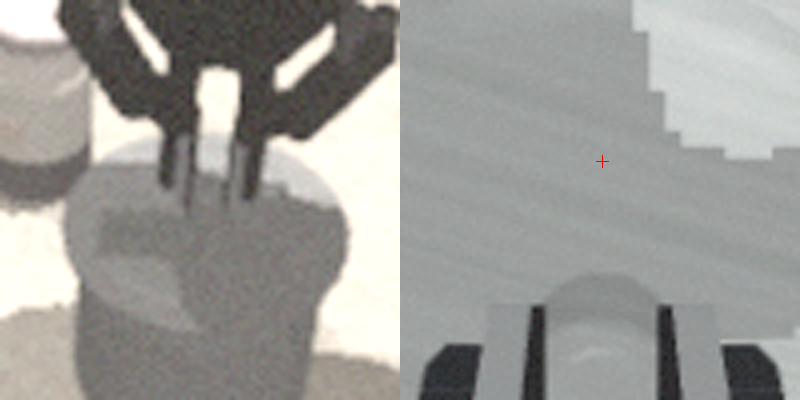

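```bash
python3 -m handwheel '[[0,0,0.12,0,0,0],[0,0,0.12,0,0,0],[0,0,0.12,0,0,0],[0,0,0,0,0,0]]'; python3 -m handwheel '[[0,0,0.05,0,0,0],[0,0,0,0,0,0]]'; python3 -m handwheel '[[0,0,0.03,0,0,0],[0,0,0,0,0,0]]'
```

```text
clock: 32.25
position: [0.4343, -0.099, 0.0724]
tool_rot: [-3.141, -0.0, 1.57]
force: [-1.1, -0.1, -1.5]
grip_width: 0.014
clock: 32.5
position: [0.4344, -0.099, 0.0713]
tool_rot: [-3.142, -0.0, 1.57]
force: [-0.1, -0.4, -2.4]
grip_width: 0.0135
clock: 32.75
position: [0.4346, -0.099, 0.0711]
tool_rot: [3.141, 0.0, 1.57]
force: [-3.6, 0.5, 13.7]
grip_width: 0.0136
```

Contact at the height expected for fully home (0.071). Release, rise, and look.

```bash
python3 -m handwheel '[[0,0,-0.02,0,0,0]]'; python3 -m handwheel '[[0,0,0,0,0,0],[0,0,0,0,0,0],[0,0,0,0,0,0]]' 0 60; python3 -m handwheel '[[0,0,-0.3,0,0,0],[0,0,-0.7,0,0,0],[0,0,-1,0,0,0],[0,0,0,0,0,0]]'; python3 wk.py .435 -.099 pics/i4.png
```

```text
clock: 32.88
position: [0.4345, -0.099, 0.0713]
tool_rot: [3.141, 0.0, 1.57]
force: [0.6, 0.0, -2.3]
grip_width: 0.0137
clock: 33.25
position: [0.4345, -0.099, 0.0711]
tool_rot: [3.142, -0.0, 1.57]
force: [-0.6, -0.1, 0.1]
grip_width: 0.0426
clock: 33.75
position: [0.4354, -0.0992, 0.1228]
tool_rot: [3.139, 0.001, 1.57]
force: [1.0, 0.2, 0.2]
grip_width: 0.0427
[ 0.4344597  -0.09913428  0.12125596]
pred knob top [279.75409537 202.06073457] per 5mm y [-0.0146968  -5.82259542] per 5mm x [ 6.08763378 -0.01451862]
```

View pics/i4.png

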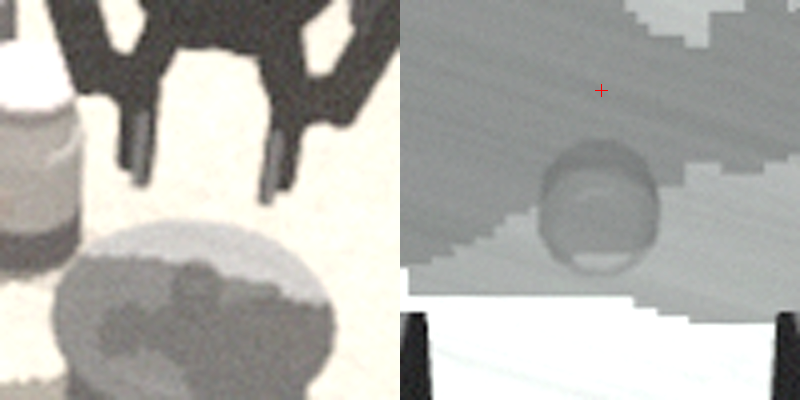

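```bash
python3 -m handwheel '[[-0.07,0.7,0,0,0,0],[-0.07,1,0,0,0,0],[-0.07,1,0,0,0,0],[-0.07,1,0,0,0,0],[-0.07,1,0,0,0,0],[-0.07,1,0,0,0,0],[-0.07,1,0,0,0,0],[0,0,0,0,0,0]]'; python3 -m handwheel '[[0,0,0.6,0,0,0],[0,0,0.9,0,0,0],[0,0,0.9,0,0,0],[0,0,0.7,0,0,0],[0,0,0.35,0,0,0],[0,0,0,0,0,0]]'; python3 wk.py .602 -.113 pics/j1.png
```

```text
clock: 34.85
position: [0.6026, -0.111, 0.1198]
tool_rot: [-3.141, -0.001, 1.57]
force: [-0.4, -0.0, -0.5]
grip_width: 0.0426
clock: 35.6
position: [0.6016, -0.1113, 0.0344]
tool_rot: [-3.141, -0.0, 1.57]
force: [-0.1, 0.3, 0.3]
grip_width: 0.0429
[ 0.60221915 -0.11139493  0.0353644 ]
pred knob top [279.62061672 251.98015012] per 5mm y [-0.02026671 -7.84362191] per 5mm x [ 8.70853121 -0.02334283]
```

View pics/j1.png

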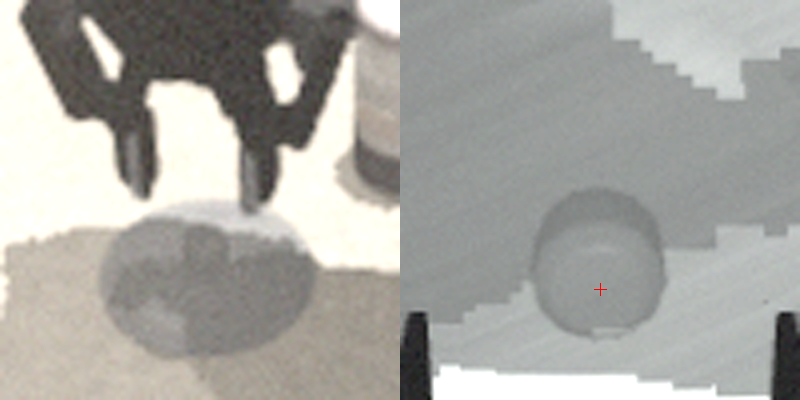

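```bash
python3 -m handwheel '[[0,0,0.5,0,0,0],[0,0,0.5,0,0,0],[0,0,0.22,0,0,0],[0,0,0,0,0,0]]'; python3 -m handwheel '[[0,0,0,0,0,0],[0,0,0,0,0,0],[0,0,0,0,0,0],[0,0,0,0,0,0]]' 1 80; python3 -m handwheel '[[0,0,-0.1,0,0,0],[0,0,-0.2,0,0,0],[0,0,-0.3,0,0,0],[0,0,0,0,0,0]]'; python3 wk.py .602 -.111 pics/j2.png
```

```text
clock: 36.2
position: [0.6016, -0.1112, 0.0038]
tool_rot: [-3.141, -0.0, 1.57]
force: [-0.2, -0.4, -0.4]
grip_width: 0.0428
clock: 36.7
position: [0.6022, -0.1114, 0.005]
tool_rot: [3.141, 0.0, 1.57]
force: [-1.3, 0.4, 5.0]
grip_width: 0.0141
clock: 37.2
position: [0.6024, -0.1114, 0.0202]
tool_rot: [3.14, 0.0, 1.57]
force: [-0.6, -0.6, -1.9]
grip_width: 0.014
[ 0.60195033 -0.11140926  0.01947921]
pred knob top [279.29529444 261.41569299] per 5mm y [-0.02711371 -8.38799359] per 5mm x [ 9.45313151 -0.03055161]
```

View pics/j2.png

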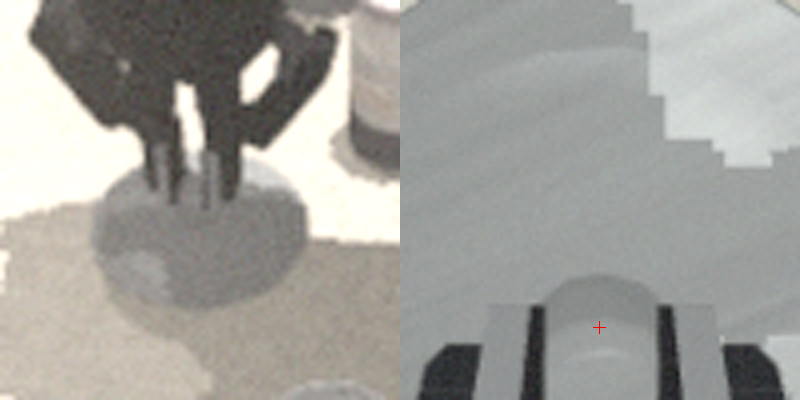

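```bash
python3 -m handwheel '[[0,0,-0.5,0,0,0],[0,0,-1,0,0,0],[0,0,-1,0,0,0],[0,0,-1,0,0,0],[0,0,-1,0,0,0],[0,0,-0.7,0,0,0]]'; python3 -m handwheel '[[-0.6,-0.04,0,0,0,0],[-0.96,-0.04,0,0,0,0],[-0.96,-0.04,0,0,0,0],[-0.96,-0.04,0,0,0,0],[-0.96,-0.03,0,0,0,0],[-0.96,-0.03,0,0,0,0],[-0.96,0,0,0,0,0],[-0.96,0,0,0,0,0]]'; python3 -m handwheel '[[-0.96,0,0,0,0,0],[-0.56,0,0,0,0,0],[0,0,0.6,0,0,0],[0,0,0.9,0,0,0],[0,0,0.9,0,0,0],[0,0,0.5,0,0,0],[0,0,0.14,0,0,0],[0,0,0,0,0,0]]'; python3 wk.py .5965 -.333 pics/j3.png
```

```text
clock: 38.05
position: [0.6021, -0.1114, 0.1511]
tool_rot: [3.141, 0.0, 1.57]
force: [0.5, -0.1, -1.6]
grip_width: 0.014
clock: 39.05
position: [0.5954, -0.2962, 0.1483]
tool_rot: [-3.14, -0.0, 1.57]
force: [-0.4, -0.6, -0.4]
grip_width: 0.0143
clock: 40.05
position: [0.5965, -0.3321, 0.0736]
tool_rot: [3.141, -0.0, 1.57]
force: [-0.4, 0.6, -1.8]
grip_width: 0.014
[ 0.59666785 -0.3324662   0.07411111]
pred knob top [279.3894156  224.95579203] per 5mm y [-0.01770582 -6.83492065] per 5mm x [ 7.31560779 -0.01566346]
```

View pics/j3.png

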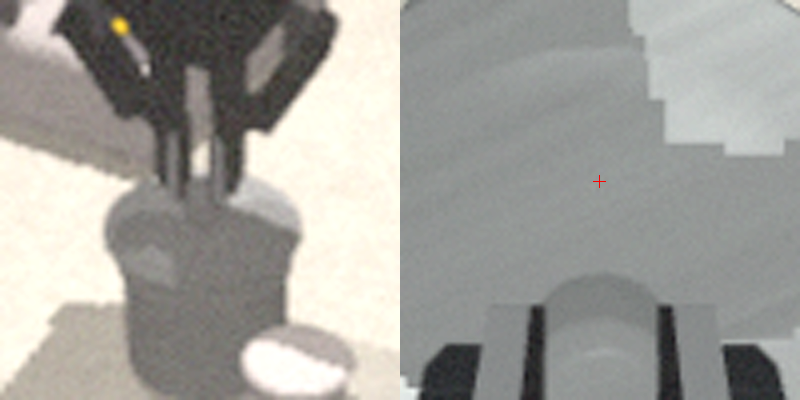

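```bash
python3 -m handwheel '[[0,0,0.12,0,0,0],[0,0,0.12,0,0,0],[0,0,0.12,0,0,0],[0,0,0,0,0,0]]'; python3 -m handwheel '[[0,0,0.05,0,0,0],[0,0,0,0,0,0]]'; python3 -m handwheel '[[0,0,0.03,0,0,0],[0,0,0,0,0,0]]'
```

```text
clock: 40.65
position: [0.5961, -0.3323, 0.064]
tool_rot: [-3.141, -0.0, 1.57]
force: [-0.0, 0.1, -1.6]
grip_width: 0.0137
clock: 40.9
position: [0.5963, -0.3324, 0.0631]
tool_rot: [3.142, -0.0, 1.57]
force: [-0.6, 0.0, -0.4]
grip_width: 0.0138
clock: 41.15
position: [0.5964, -0.3324, 0.063]
tool_rot: [3.141, 0.0, 1.57]
force: [-4.0, 1.2, 6.9]
grip_width: 0.014
```

```bash
python3 -m handwheel '[[0,0,-0.01,0,0,0]]'; python3 -m handwheel '[[0,0,0,0,0,0],[0,0,0,0,0,0],[0,0,0,0,0,0]]' 0 60; python3 -m handwheel '[[0,0,-0.3,0,0,0],[0,0,-0.7,0,0,0],[0,0,-1,0,0,0],[0,0,-1,0,0,0],[0,0,-1,0,0,0],[0,0,-1,0,0,0],[0,0,0,0,0,0]]'; python3 -m handwheel '[[-0.5,-0.8,0,0,0,0],[-0.5,-0.8,0,0,0,0],[-0.5,-0.8,0,0,0,0],[-0.5,-0.8,0,0,0,0],[-0.5,-0.8,0,0,0,0],[-0.5,-0.8,0,0,0,0],[-0.5,-0.8,0,0,0,0],[-0.5,-0.8,0,0,0,0]]'; python3 -m handwheel '[[-0.5,-0.8,0,0,0,0],[-0.5,-0.8,0,0,0,0],[-0.5,-0.6,0,0,0,0],[-0.5,-0.6,0,0,0,0],[-0.5,-0.4,0,0,0,0],[0,0,0,0,0,0]]'
python3 - <<'E'
from h import *
fs={n:bot.grab_frame(n) for n in ('top','side')}
for n,f in fs.items(): cv2.imwrite(f'pics/k_{n}.png',cv2.convertScaleAbs(f['pixels'],alpha=1.5))
for nm,(x,y,h) in dict(lid_xl=(.4349,-.0992,.066),lid_l=(.5965,-.333,.058),lid_m=(.4273,.110,.050),lid_s=(.6142,.0985,.042)).items():
  for n,f in fs.items():
    o=max((fit(f,nm,d['region'],h)+(d['score'],) for d in bot.trace(f,nm)[:8] if np.linalg.norm(proj(f,[x,y,h])[0]-d['point'])<25),key=lambda q:q[1],default=None)
    print(nm,n,o)
for n,f in fs.items():
  for d in bot.trace(f,'bottle_a')[:3]:print('bottle',n,d['score'],fit(f,'bottle_a',d['region']))
print(bot.observe()['clock'])
E
```

```text
clock: 41.28
position: [0.5964, -0.3324, 0.0631]
tool_rot: [3.141, 0.0, 1.57]
force: [-1.2, 0.6, 3.6]
grip_width: 0.014
clock: 41.65
position: [0.5963, -0.3323, 0.0625]
tool_rot: [-3.142, -0.0, 1.57]
force: [0.0, -0.5, -0.1]
grip_width: 0.0428
clock: 42.52
position: [0.5973, -0.3328, 0.191]
tool_rot: [3.138, 0.002, 1.57]
force: [0.1, 0.2, -1.1]
grip_width: 0.0427
clock: 43.52
position: [0.4349, -0.4331, 0.1876]
tool_rot: [-3.142, 0.0, 1.57]
force: [-0.9, -0.6, -0.5]
grip_width: 0.0426
clock: 44.28
position: [0.3554, -0.4957, 0.1874]
tool_rot: [-3.141, 0.0, 1.569]
force: [0.7, 0.2, 0.4]
grip_width: 0.0431
lid_xl top (array([ 0.43496033, -0.10026126]), np.float64(0.9724889217134417), 0.7)
lid_xl side (array([ 0.43499165, -0.10240591]), np.float64(0.949528563505269), 0.6)
lid_l top (array([ 0.59704613, -0.33345197]), np.float64(0.9669614467408585), 0.74)
lid_l side (array([ 0.59687342, -0.335724  ]), np.float64(0.9276845637583893), 0.85)
lid_m top (array([0.42733609, 0.10884021]), np.float64(0.9642668776371308), 0.74)
lid_m side (array([0.42821618, 0.10794032]), np.float64(0.9623795404002965), 0.98)
lid_s top (array([0.61461699, 0.09936431]), np.float64(0.9219674556213018), 0.66)
lid_s side (array([0.61567379, 0.09698105]), np.float64(0.9547386649874056), 0.97)
bottle top 0.91 (array([0.51582767, 0.22273293]), np.float64(0.895259319286872))
bottle top 0.88 (array([ 0.52574461, -0.20946612]), np.float64(0.9103304140127388))
bottle side 0.76 (array([ 0.527086  , -0.21579185]), np.float64(0.8762632978723404))
bottle side 0.65 (array([0.51724265, 0.22554802]), np.float64(0.911733179419525))
44.875
```

View pics/k_top.png

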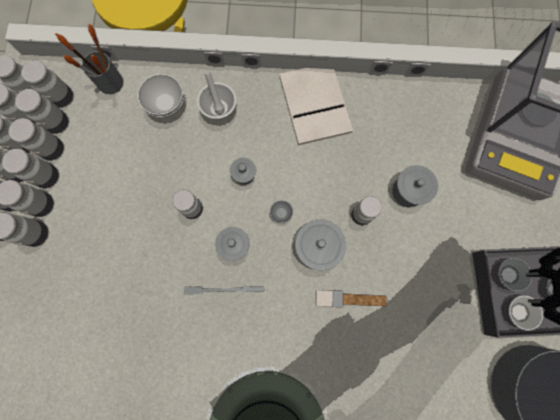

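View pics/k_side.png

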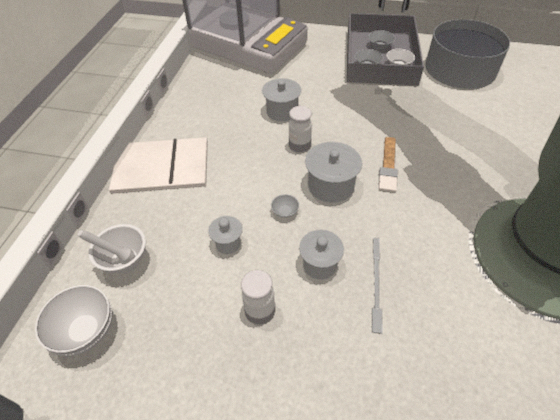

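```bash
python3 -c "
from workcell import bot
o=bot.observe();print(o['force'],o['qd'].round(3)); print(bot.job_done())"
```

```text
[-0.11727967 -0.61195938 -0.15488013] [ 0.001 -0.    -0.001 -0.002  0.001 -0.001  0.001]
the job is handed in; nothing more can be done
None
```

All four lids are on their own jars, and I handed the job in at about 45 s of the 96 s allowed. The hand-in gives no verdict, so this rests on my own checks.

**Placing:** Each lid was lowered until the arm felt contact, which came within about 1 mm of the fully-home height, and only then released. The contact force stayed below about 27 N.

**Last checks (top and side views):**
- **Lids:** all four lie flat on the rims, within about 3 mm of the jar positions measured at the start.
- **Bottles:** both stand upright where they were. The side view put bottle_a about 6 mm off its first estimate, but the top view showed no shift, so I take this as measurement scatter.
- **Arm:** clear of everything, with the force reading near zero.

**What went wrong or disagreed:**
- **Fingertip height:** the first grasp closed on air above the smallest lid's knob. The fingertips sit about 18 mm higher than the reported tool position, so I lowered the grasp height for all the lids.
- **Grip reading:** the opening read 14 to 16 mm while holding the 20 mm knobs. The pictures showed firm grips.
- **Refused calls:** two of my move commands were malformed and were refused; the arm did not move.

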